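Index the basket stand over the catch pan and hang the parts basket

ROBOT

A 6-joint arm with a two-finger parallel gripper is mounted at the origin on the work surface. World frame = base frame: x ahead of the robot, y to its left, z up, the work surface at z = 0. Lengths are in m, angles in rad, forces in N, time in s.
With the tool pointing down it reaches from about 0.35 to 0.8 m from the base axis. Payload 7.3 kg.
Tool frame: the origin (TCP) lies midway between the tips of the shut fingers; the grasp point (between the pads) lies 19 mm behind it (ctrl.pinch_z is the distance from the TCP to the grasp point, in m); z points along the fingers, y is the line along which they close (so a half turn about z gives the same grasp; the last joint's range is limited). The gripper opens to 85 mm and grips with 20 to 120 N. Pads are 22 mm wide; open, the fingers measure 114 mm over their backs; the gripper's body (76 mm by 85 mm) begins 54 mm behind the grasp point. The pads swing forward as they close: fully open they stand 13 mm farther back than shut.
Start: joints at [-1.37, 0.342, 1.524, -0, 1.275, -0.146], TCP at [0.178, -0.494, 0.231] pointing down, gripper open.
Joint ranges: [-2.53, 2.53], [-0.77, 2.02], [0.04, 2.7], [-1, 4.14], [0.28, 2.66], [-3.11, 3.11]. Speed limits (rad/s): [2.57, 2.57, 3.14, 3.14, 3.14, 3.14].

INTERFACE

Orientations are given as a 3x3 rotation matrix whose columns are the frame's x, y, z axes.
In Python, from station import telemetry, optics, close_job, ctrl gives the robot as it stands.
- The arm moves only by the tool carry_out, never from a script. Its argument "rows" is a list of rows, each a list of 6 numbers: the shift along the tool's x, y, z each as a share of 0.08 m, from -1 to 1, then the turn, a rotation vector about the tool's x, y, z each as a share of 360 degrees, from -1 to 1. In form: [[tx, ty, tz, rx, ry, rz], ...]. A call has 1 to 20 rows; each row is the pose to reach, as a shift and turn from the pose commanded when the call began, along the tool's axes at that moment, turning the shorter way round; what a row does not reach only later rows make up. A row lasts 1/10 s, in which the tool goes at most 50 mm and 8.59 degrees, less where a joint would pass 70% of its speed; a pose out of reach is approached as far as the arm can. A call with a number of a shift or a turn outside -1 to 1 is refused whole. A call with a gripper value outside its range is refused whole. "fingers" is the opening, from 0 (shut) to 1 (fully open), set as the call begins (left out, the last holds). The fingers move at their own pace and stop on an object; the grip force is fixed at half the most. Time passes only in rows, so rows that repeat a pose let the fingers close. It gives the time, the measured TCP pose, the force, the opening and the grip force at its end, in the units of the state.
- telemetry.state(): the state, without advancing time (a new reading comes with each control period).
- optics.read_camera(name): name is "scene" or "top" or "wrist"; returns a dict with "img" (384x512x3 uint8, red, green, blue), "fov_y" (degrees; the focal length in pixels is half the picture's height over the tangent of half this angle, whatever the lens; pixels are square), "cx", "cy" (the principal point, pixels), "rvec" (rotation vector, rad) and "tvec" (3), from world to camera coordinates, as OpenCV has them. Camera axes: x right, y down, z forward; pixel columns grow to the right and rows downward; lengths in m; the calibration is good to about 2 mm. A picture is of the moment at which its call begins. There is no depth.
- close_job(): hands the job in; it is judged then, once.
The state is a dict: "time": time; "joints": joint angles; "dq": joint speeds; "joint_torque": joint torques, N m; "tool_pos": TCP position; "orientation": TCP orientation; "contact_force": force on the tool from outside, world axes, zero at the start; "torque": the same for the moment, N m; "opening": opening from 0.0 (shut) to 1.0 (fully open); "grip_force": force on a finger pad.
Only numpy, scipy, OpenCV 4.12 (cv2) and the standard library are available. Lean on these libraries where they do the work, as an engineer would, in place of code of your own. Each camera call takes 0.05 s, during which the arm holds its last target. There are 200 camera calls.

TASK

Lift the black plunger knob of the indexing stand, turn its table until the twin-prong hook is over the round catch pan and the plunger has dropped fully home in the hole of that station (feel for it: the hole is hidden under the table). Then hang the perforated basket by its bail on both prongs of the hook, upright and hanging free. Do not tip the basket over on the way, and leave the plain canister and the pink stemmed disc where they stand.

Things in the scene. Friction and masses are not known exactly. Their poses are not given: they have to be found in the camera images.
- index_base: fixed round grey base of the indexing stand, 196 mm diameter. Origin on the work surface on the turning axis, z up; +x is where the hook points at table angle 0 (knob on the -x side). On it turns an aluminium table, 190 mm diameter, top 60 mm high, with a post (24 mm diameter, 45 mm from the axis on the hook side, top 235 mm high) that carries the hook.
- turntable (a joint): table angle about the base's vertical axis, rad, counter-clockwise from above positive, range -1.5 to 1.5. Starts near 0, locked by the plunger; once that is lifted it turns and stays where left. The plunger's holes are under the table, out of sight: at 0, and at 1.13 and -1.13 (65 degrees), these two each off by an unknown amount of up to 0.1 rad. Smooth plate between.
- plunger (a joint): lift of the sprung plunger, m: 0 fully home in a hole, 0.012 when its pin rides on the plate between holes, 0.024 at most. A spring pushes it down with 5 N at 0 and 9 N at 0.02. It must be lifted more than 0.012 before the table turns. Pin 12 mm thick with round tip, hole 16 mm wide: it drops in only within about 0.025 rad of the hole's middle.
- knob (a point): middle of the black round plunger knob (40 mm diameter, 36 mm tall), on the turning table 70 mm from its axis, across from the hook. With the plunger home this point is 96 mm above the work surface, and the knob's underside 18 mm above the table top. The knob does not spin; it turns with the table.
- hook_seat (a point): where the bail's middle comes to rest on the twin-prong hook: 162.5 mm from the turning axis, 216 mm above the work surface. x points outward along the prongs, y across, z up. Prongs: 8 mm steel rods at y = +35 and -35 mm, with a dip whose flat floor is 15 mm long under this point; they rise outward to a tip 28 mm above and 34 mm beyond it, and inward to 13 mm above it.
- pan: round open steel catch pan, 128 mm diameter, 26 mm tall, fixed on the work surface about 168 mm from the turning axis at one of the two side stations (about 65 degrees left or right); a square grey bench scale stands at the other. Origin: centre of its underside.
- basket: round dark perforated steel basket of pink parts, 104 mm diameter, 80 mm tall, 0.4 kg, with a rigid bail: legs at y = +54 and -54 mm, straight bar (8 mm diameter) along y at 145 mm height. Origin: centre of underside, z up. Stands on the left or right; the plain canister (100 mm diameter, 128 mm tall, white lid, no bail) is on the other side.
- bail (a point): middle of the bail bar, 145 mm above the basket's underside; axes as the basket's (y along the bar). Here the bar has a black square grip sleeve 15 mm thick and 36 mm long along y.
- canister: the plain perforated canister with white lid, 100 mm diameter, 128 mm tall; bystander. Origin: centre of underside.
- part_a: pink disc with a stem, 64 mm diameter, 64 mm tall; bystander. Origin: centre of underside.
There are look-alikes about, which are no part of the job. What is shaped like the pan but orange or yellow is not meant.

How it is judged:
By the outcome, as a careful person would: the job done as asked, in the order asked, and still so for the second after the job is handed in, with the robot touching nothing.
It also fails if it takes over 72 s, if anything falls off the work surface, if the arm or the gripper's body presses on something with over 40 N, if the wrist force passes 120 N, or if a joint passes its speed limit or range.

## Working session

There is one attempt and no reset: what is moved stays moved. The work goes in short steps, Python scripts to look and compute and a tool call to move; the robot and the scene stay as the last step left them, time stands still between calls to the robot, and variables do not carry over. Pictures are saved under pics/ and viewed, at most 10 in all, crops included, and the job is handed in when it is done.

Besides the shell and the picture viewer there is one more tool, called after ">>>" as name([rows], argument=value, ...), one row to a line, values as JSON. carry_out: Moves the arm, as the interface text tells. Its arguments: {"type":"object","properties":{"rows":{"type":"array"},"fingers":{"type":"number"}},"required":["rows"]}

```bash
ls; mkdir -p pics; cat > h.py <<'E'
import numpy as np, cv2
from station import telemetry, optics, close_job, ctrl
def cam(n):
    c=optics.read_camera(n); h=c['img'].shape[0]
    f=h/2/np.tan(np.radians(c['fov_y'])/2)
    c['K']=np.array([[f,0,c['cx']],[0,f,c['cy']],[0,0,1]])
    c['R']=cv2.Rodrigues(np.array(c['rvec'],float))[0]; c['t']=np.array(c['tvec'],float).ravel(); return c
def ray(c,u,v):
    d=c['R'].T@np.linalg.inv(c['K'])@np.array([u,v,1.]); return -c['R'].T@c['t'], d/np.linalg.norm(d)
def plane(c,u,v,z):
    o,d=ray(c,u,v); return o+d*(z-o[2])/d[2]
def proj(c,p):
    q=c['K']@(c['R']@np.array(p,float)+c['t']); return q[:2]/q[2]
def save(c,n): cv2.imwrite('pics/'+n,c['img'][:,:,::-1])
def st():
    s=telemetry.state(); return s
E
python3 - <<'E'
from h import *
for n in ('scene','top'):
    c=cam(n); save(c,n+'0.png'); print(n,c['fov_y'],c['cx'],c['cy'],-c['R'].T@c['t'])
s=st(); print(s); print(ctrl.pinch_z)
E
```

```text
pics
scene 52.96705218239842 255.1385490650753 190.48570522551148 [1.08604744 0.49867652 0.82605075]
top 53.40343109072276 256.4368568619613 191.90555764063524 [ 0.41859215 -0.01524648  1.11824613]
{'time': 0.1, 'joints': array([-1.36999682e+00,  3.42638909e-01,  1.52488422e+00, -1.09778598e-05,
        1.27540989e+00, -1.45999645e-01]), 'dq': array([ 0.00056661, -0.00255813, -0.00393534,  0.00220173,  0.00046076,
        0.000968  ]), 'joint_torque': array([ 1.77235190e-03, -4.34447050e+01, -2.46490395e+01, -1.68409229e-04,
        4.65813922e-03,  2.58274980e-05]), 'tool_pos': array([ 0.17839058, -0.4933976 ,  0.23071581]), 'orientation': array([[ 9.40464400e-01,  3.39892094e-01, -2.77631664e-04],
       [ 3.39892158e-01, -9.40463504e-01,  1.31134221e-03],
       [ 1.84612403e-04, -1.32763549e-03, -9.99999102e-01]]), 'contact_force': array([ 0.9057922 , -0.31167303, -0.24674735]), 'torque': array([-0.03852545, -0.04363898,  0.01367531]), 'grip_force': 0.0, 'opening': 1.0006867508804995}
0.0187
```

View pics/scene0.png

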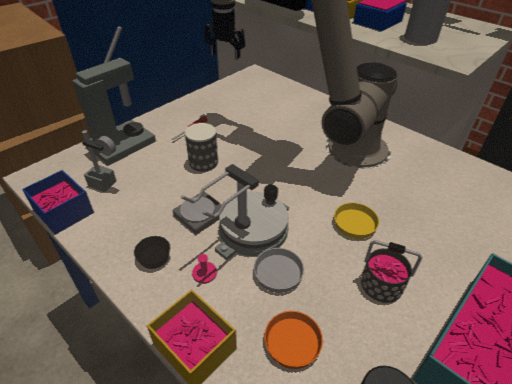

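View pics/top0.png

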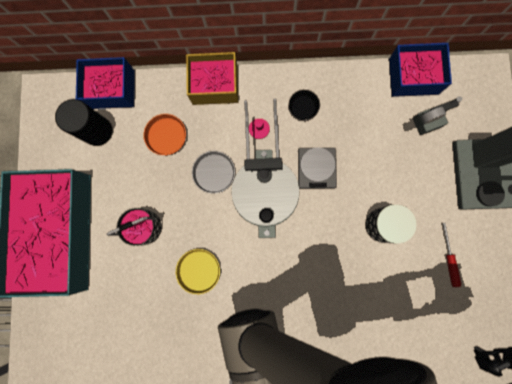

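The scene view shows the stand in the middle, the pan at (278,270) and the basket at (387,272). In the top view the table is at (265,194), the knob at (266,214), the steel pan at (214,171) on the left (+y), the basket at (139,226) with its bail tilted, and the hook pointing up (+x) with prongs at columns 250 and 277. The station is therefore near +1.13.

```bash
python3 - <<'E'
from h import *
c=cam('top'); s=cam('scene')
for n in [(265,194),(266,214),(214,171),(139,226)]: pass
print('table',plane(c,265,194,.06),'knob top',plane(c,266,214,.114),'pan',plane(c,214,171,.026),'bail',plane(c,139,226,.145))
a=c['img'][130:260,90:310]; cv2.imwrite('pics/c1.png',cv2.resize(a[:,:,::-1],None,fx=3.6,fy=3.6,interpolation=cv2.INTER_CUBIC))
b=s['img'][150:320,170:430]; cv2.imwrite('pics/c2.png',cv2.resize(b[:,:,::-1],None,fx=3,fy=3,interpolation=cv2.INTER_CUBIC))
E
```

```text
table [ 0.53666835 -0.00304155  0.06      ] knob top [ 0.47765491 -0.00471231  0.114     ] pan [0.61251948 0.14383478 0.026     ] bail [0.45459719 0.32225421 0.145     ]
```

View pics/c1.png

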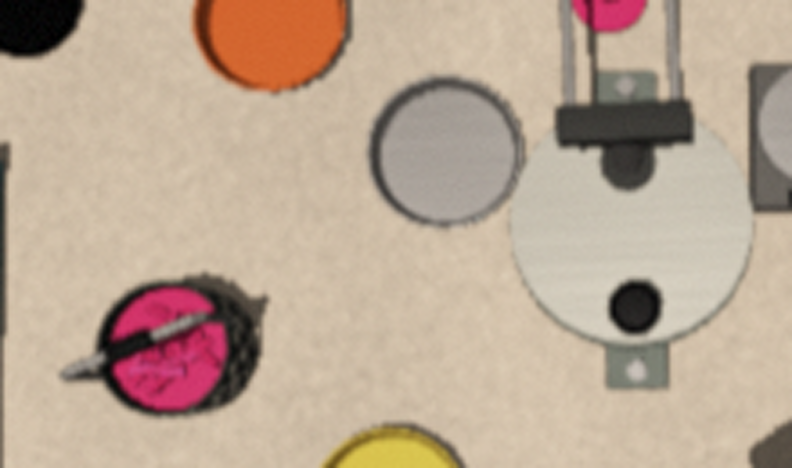

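View pics/c2.png

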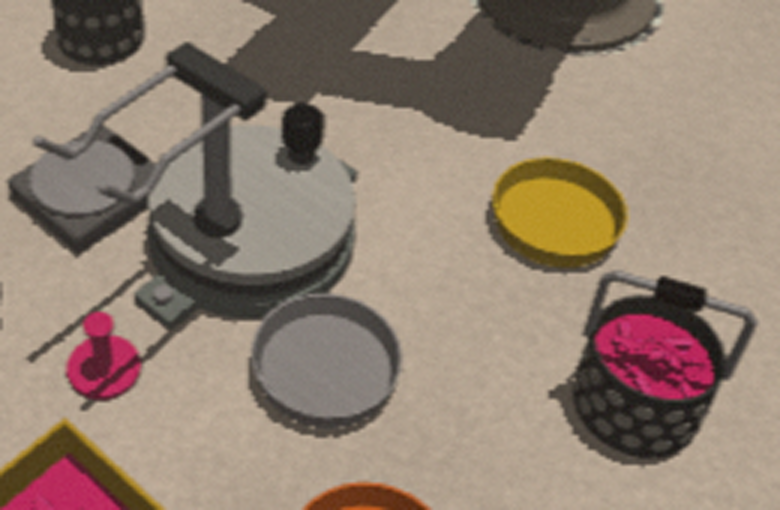

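The crops give the table circle, knob, pan and bail sleeve to within about a pixel. I'll triangulate them from the two views.

```bash
cat >> h.py <<'E'
def tri(c1,p1,c2,p2):
    o1,d1=ray(c1,*p1);o2,d2=ray(c2,*p2)
    k=np.linalg.lstsq(np.c_[d1,-d2],o2-o1,rcond=None)[0]; a=o1+k[0]*d1;b=o2+k[1]*d2
    return (a+b)/2,np.linalg.norm(a-b)
def rows(goal,yaw=None):
    "shift (shares) from current pose to goal TCP, turn about z (shares); yaw = angle of tool y"
    s=st(); R=np.array(s['orientation']); d=R.T@(np.array(goal)-s['tool_pos'])/.08
    cur=np.arctan2(R[1,1],R[0,1]); dy=0 if yaw is None else -((yaw-cur+np.pi)%(2*np.pi)-np.pi)/2/np.pi
    return np.round(d,3), round(float(dy),4), s['tool_pos'], np.degrees(cur)
E
python3 - <<'E'
from h import *
c=cam('top'); s=cam('scene')
T=lambda u,v:(90+u/3.6-.36,130+v/3.6-.36)
S=lambda u,v:(170+u/3-.33,150+v/3-.33)
ax=plane(c,*T(631.5,223.5),.06);print('axis',ax)
im=c['img'].astype(int)
# knob: dark blob; pan: fit
def blob(im,box,thr):
    u0,v0,u1,v1=box; m=(im[v0:v1,u0:u1].max(2)<thr).astype(np.uint8)
    n,l,stt,ce=cv2.connectedComponentsWithStats(m); i=1+np.argmax(stt[1:,4]); return ce[i]+[u0,v0],stt[i],l==i
k,ks,_=blob(im,(255,203,280,226),60); print('knob px',k,ks)
kn=plane(c,*k,.112);print('knob',kn)
k2,ks2,_=blob(s['img'].astype(int),(258,180,284,205),60); print('scene knob',k2,ks2,tri(c,k,s,k2))
print('knob rel',kn-ax,np.hypot(*(kn-ax)[:2]),np.degrees(np.arctan2(*(ax-kn)[1::-1])))
pan=plane(c,*T(446,150),.026);print('pan',pan,np.hypot(*(pan-ax)[:2]),np.arctan2(*(pan-ax)[1::-1]))
b,bs,_=blob(s['img'].astype(int),(386,238,408,256),60);print('sleeve scene',b,bs)
print('bail',tri(c,T(129,346),s,b),plane(c,*T(129,346),.149))
e1=plane(c,*T(67,372),.145);e2=plane(c,*T(195,320),.145);print('ends',e1,e2,np.hypot(*(e1-e2)[:2]),np.degrees(np.arctan2(*(e1-e2)[1::-1])))
f1=plane(s,*S(610,277),.145);f2=plane(s,*S(752,317),.145);print('ends scene',f1,f2,(f1+f2)/2,np.hypot(*(f1-f2)[:2]),np.degrees(np.arctan2(*(f1-f2)[1::-1])))
print(rows([kn[0],kn[1],.2]))
E
```

```text
axis [ 0.54305347 -0.00339051  0.06      ]
knob px [266.03424658 214.91780822] [  5   6  13  13 146]
knob [ 0.47535266 -0.00470855  0.112     ]
scene knob [270.26794258 194.02392344] [  6   4  13  21 209] (array([ 0.47658468, -0.00431334,  0.08813397]), np.float64(0.0003694539033257541))
knob rel [-0.06770081 -0.00131803  0.052     ] 0.06771364101357184 1.115322098841449
pan [0.61166055 0.14522625 0.026     ] 0.1636883426534666 1.138306821250516
sleeve scene [394.82010582 249.53968254] [  0   5  19  13 189]
bail (array([0.45757613, 0.35813049, 0.13809861]), np.float64(0.0043636555073272056)) [0.45607834 0.35597206 0.149     ]
ends [0.43896722 0.40217131 0.145     ] [0.47343296 0.30989479 0.145     ] 0.0985030119473924 110.4809075841389
ends scene [0.48032651 0.31089291 0.145     ] [0.4410172  0.40708252 0.145     ] [0.46067186 0.35898772 0.145     ] 0.10391181129575351 -67.7718936609927
(array([ 5.568, -4.486,  0.391]), 0.0, array([ 0.17844259, -0.49361819,  0.23108204]), np.float64(-70.13005064758426))
```

>>> carry_out([
  [0.5,-0.4,0,0,0,0],
  [0.93,-0.75,0,0,0,0],
], fingers=1.0)

```text
time: 0.5
tool_pos: [0.2281, -0.4112, 0.2308]
orientation: [[0.941, 0.338, 0.0], [0.338, -0.941, 0.001], [0.0, -0.001, -1.0]]
contact_force: [1.7, -0.7, -0.9]
opening: 0.998
grip_force: 0.0
```

>>> carry_out([
  [0.5,-0.4,0,0,0,0],
  [0.93,-0.75,0,0,0,0],
])

```text
time: 0.7
tool_pos: [0.2782, -0.3285, 0.2313]
orientation: [[0.941, 0.339, 0.0], [0.339, -0.941, 0.0], [0.0, 0.0, -1.0]]
contact_force: [1.5, 0.3, 0.2]
opening: 1.001
grip_force: 0.0
```

>>> carry_out([
  [0.5,-0.4,0,0,0,0],
  [0.93,-0.75,0,0,0,0],
])

```text
time: 0.9
tool_pos: [0.3279, -0.2467, 0.2315]
orientation: [[0.941, 0.34, 0.001], [0.34, -0.941, -0.0], [0.0, 0.0, -1.0]]
contact_force: [1.2, 0.4, 0.7]
opening: 0.995
grip_force: 0.0
```

>>> carry_out([
  [0.5,-0.4,0,0,0,0],
  [0.93,-0.75,0,0,0,0],
])

```text
time: 1.1
tool_pos: [0.3775, -0.165, 0.2316]
orientation: [[0.941, 0.34, 0.001], [0.34, -0.941, -0.0], [0.001, 0.001, -1.0]]
contact_force: [0.6, -1.4, 0.0]
opening: 0.998
grip_force: 0.0
```

>>> carry_out([
  [0.5,-0.4,0,0,0,0],
  [0.93,-0.75,0,0,0,0],
])

```text
time: 1.3
tool_pos: [0.4271, -0.0831, 0.2315]
orientation: [[0.94, 0.34, 0.001], [0.34, -0.94, -0.0], [0.001, 0.001, -1.0]]
contact_force: [0.6, -0.5, 0.1]
opening: 1.001
grip_force: 0.0
```

>>> carry_out([
  [0.5,-0.4,0,0,0,0],
  [0.92,-0.74,0,0,0,0],
  [0.92,-0.74,0,0,0,0],
])

```text
time: 1.6
tool_pos: [0.4772, -0.0003, 0.2311]
orientation: [[0.939, 0.345, 0.001], [0.345, -0.939, 0.001], [0.001, -0.001, -1.0]]
contact_force: [-0.2, -0.7, -0.5]
opening: 0.997
grip_force: 0.0
```

```bash
python3 - <<'E'
from h import *
print(rows([.4745,-.0045,.2]))
w=cam('wrist');save(w,'w1.png');c=cam('top');
print(proj(w,[.4745,-.0045,.114]),telemetry.state()['joints'],telemetry.state()['contact_force'])
E
```

```text
(array([-0.051,  0.038,  0.389]), 0.0, array([ 4.77228152e-01, -2.62747301e-04,  2.31109768e-01]), np.float64(-69.81204232800857))
[260.00512956 192.28997846] [-1.68719796e-01  2.52065219e-01  1.65345885e+00 -4.18816990e-04
  1.23674623e+00  1.05267557e+00] [-0.17389278 -0.53586572 -0.65162564]
```

View pics/w1.png

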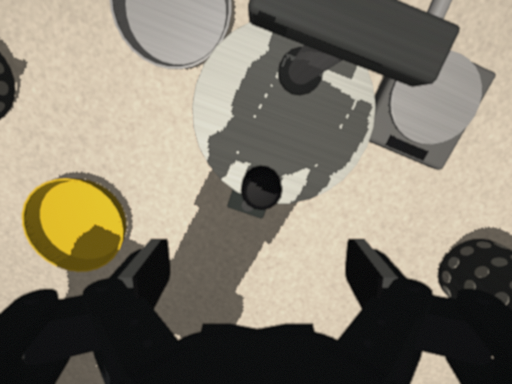

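The wrist view shows the knob at about (263,187), below the black crossbar and post. The pan is at upper left, and both fingers stand clear at the lower edge.

```bash
python3 - <<'E'
from h import *
w=cam('wrist');im=w['img'].astype(int)
print('cam',-w['R'].T@w['t'],w['R'][2])
u0,v0,u1,v1=236,160,290,215
m=(im[v0:v1,u0:u1].max(2)<40).astype(np.uint8);n,l,s_,ce=cv2.connectedComponentsWithStats(m);i=1+np.argmax(s_[1:,4]);print(ce[i]+[u0,v0],s_[i])
for z in(.114,.096,.078):print(z,proj(w,[.4745,-.0045,z]), plane(w,*(ce[i]+[u0,v0]),z))
E
```

```text
cam [0.5381475  0.0186767  0.37365785] [-0.24914537 -0.09109593 -0.96417224]
[259.44590495 181.75227503] [  3   3  39  44 989]
0.114 [257.15667827 189.03354735] [ 0.48162214 -0.00411008  0.114     ]
0.096 [257.16062995 184.35931768] [ 0.47770368 -0.0056897   0.096     ]
0.078 [257.16412899 180.22048509] [ 0.47378523 -0.00726933  0.078     ]
```

>>> carry_out([
  [-0.034,0.05,0.3,0,0,0],
  [-0.034,0.05,0.65,0,0,0],
  [-0.034,0.05,0.97,0,0,0],
])

```text
time: 2.05
tool_pos: [0.4736, -0.0108, 0.153]
orientation: [[0.941, 0.337, 0.0], [0.337, -0.941, -0.0], [0.0, 0.001, -1.0]]
contact_force: [0.1, -0.4, -0.3]
opening: 0.998
grip_force: 0.0
```

>>> carry_out([
  [0,0,0.25,0,0,0],
  [0,0,0.5,0,0,0],
  [0,0,0.75,0,0,0],
  [0,0,0.98,0,0,0],
  [0,0,0.98,0,0,0],
])

```text
time: 2.55
tool_pos: [0.4723, -0.0104, 0.0736]
orientation: [[0.941, 0.338, -0.005], [0.338, -0.941, 0.001], [-0.004, -0.002, -1.0]]
contact_force: [0.2, -0.3, -0.2]
opening: 0.998
grip_force: 0.0
```

>>> carry_out([
  [0,0,0,0,0,0],
  [0,0,0,0,0,0],
  [0,0,0,0,0,0],
  [0,0,0,0,0,0],
  [0,0,0,0,0,0],
  [0,0,0,0,0,0],
  [0,0,0,0,0,0],
  [0,0,0,0,0,0],
], fingers=0.0)

```text
time: 3.35
tool_pos: [0.4734, -0.0073, 0.0768]
orientation: [[0.941, 0.339, -0.001], [0.339, -0.941, 0.003], [0.0, -0.003, -1.0]]
contact_force: [-5.4, 9.8, 12.8]
opening: 0.447
grip_force: 59.2
```

>>> carry_out([
  [0,0,-0.1,0,0,0],
  [0,0,-0.2,0,0,0],
  [0,0,-0.26,0,0,0],
  [0,0,-0.26,0,0,0],
  [0,0,-0.26,0,0,0],
])

```text
time: 3.85
tool_pos: [0.4734, -0.0079, 0.0956]
orientation: [[0.94, 0.34, -0.002], [0.34, -0.94, 0.002], [-0.001, -0.002, -1.0]]
contact_force: [1.4, 4.9, -9.9]
opening: 0.443
grip_force: 62.3
```

```bash
python3 - <<'E'
from h import *
s=st();print(s['tool_pos'],s['contact_force'],s['torque'],s['joints'])
c=cam('scene')
# rows for arc: pivot axis, step angles; rotation about tool z = -dtheta
R=np.array(s['orientation']);p=np.array(s['tool_pos']);ax=np.array([.543,-.0035])
for a in (.25,.5,.75,1.0):
    ca,sa=np.cos(a),np.sin(a);q=ax+np.array([[ca,-sa],[sa,ca]])@(p[:2]-ax)
    d=R.T@np.r_[q-p[:2],0]/.08; print(a,np.round(d,3),round(-a/2/np.pi,4))
u=proj(c,[.4755,-.005,.096]);print(u);im=c['img'][150:260,190:310];cv2.imwrite('pics/k1.png',cv2.resize(im[:,:,::-1],None,fx=5,fy=5,interpolation=cv2.INTER_CUBIC))
E
```

```text
[ 0.47336415 -0.0079322   0.09558259] [ 1.43408908  4.89743036 -9.86407714] [ 1.08930882 -0.11078667  0.34020088] [-0.17984561  0.41512485  1.84389634  0.00193772  0.88468547  1.04240249]
0.25 [-0.034  0.215 -0.   ] -0.0398
0.5 [-0.015  0.431 -0.001] -0.0796
0.75 [ 0.058  0.636 -0.002] -0.1194
1.0 [ 0.179  0.817 -0.002] -0.1592
[270.38415373 191.65373877]
```

View pics/k1.png

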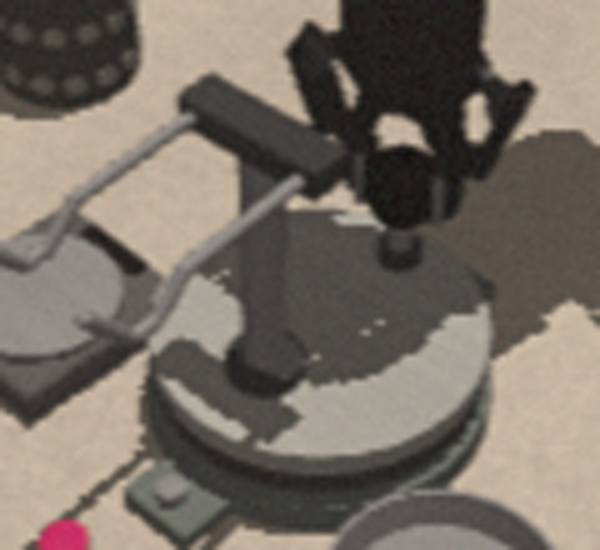

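The knob has lifted clear with the stem visible, and the force matches the spring. Turning the table now.

>>> carry_out([
  [-0.024,0.107,0,0,0,-0.0199],
  [-0.034,0.215,0,0,0,-0.0398],
  [-0.031,0.324,0,0,0,-0.0597],
  [-0.015,0.431,0,0,0,-0.0796],
  [-0.015,0.431,0,0,0,-0.0796],
])

```text
time: 4.4
tool_pos: [0.4843, -0.0419, 0.0954]
orientation: [[0.662, 0.75, -0.002], [0.75, -0.662, 0.001], [-0.0, -0.002, -1.0]]
contact_force: [1.2, 3.1, -10.1]
opening: 0.446
grip_force: 62.3
```

```bash
python3 - <<'E'
from h import *
s=st();print(s['tool_pos'],s['contact_force'],s['torque'],rows([0,0,0])[3])
E
```

```text
[ 0.48426232 -0.04190399  0.09540492] [  1.20884237   3.13666837 -10.13607409] [0.63000376 0.0235659  0.17186623] -41.437013971994496
```

>>> carry_out([
  [-0.024,0.107,0,0,0,-0.0199],
  [-0.034,0.215,0,0,0,-0.0398],
  [-0.031,0.324,0,0,0,-0.0597],
  [-0.015,0.431,0,0,0,-0.0796],
  [-0.015,0.431,0,0,0,-0.0796],
])

```text
time: 4.9
tool_pos: [0.5097, -0.0663, 0.0956]
orientation: [[0.224, 0.975, -0.001], [0.975, -0.224, -0.001], [-0.001, -0.001, -1.0]]
contact_force: [1.1, -4.3, -9.1]
opening: 0.445
grip_force: 62.5
```

>>> carry_out([
  [0,0,0.05,0,0,0],
  [0,0,0.1,0,0,0],
  [0,0,0.12,0,0,0],
  [0,0,0.12,0,0,0],
])

```text
time: 5.3
tool_pos: [0.5095, -0.0661, 0.0861]
orientation: [[0.226, 0.974, -0.0], [0.974, -0.226, -0.001], [-0.001, 0.0, -1.0]]
contact_force: [2.8, -6.0, -9.2]
opening: 0.449
grip_force: 62.6
```

```bash
python3 - <<'E'
from h import *
s=st();print(s['tool_pos'],s['contact_force'],s['torque'],rows([0,0,0])[3])
E
```

```text
[ 0.50950872 -0.06608641  0.08614634] [ 2.78771567 -5.96739698 -9.19974701] [-0.80841027  0.32238521 -0.2876353 ] -13.072533067392339
```

>>> carry_out([
  [0,0,0.03,0,0,0],
  [0,0,0.03,0,0,0],
])

```text
time: 5.5
tool_pos: [0.5097, -0.0662, 0.084]
orientation: [[0.226, 0.974, 0.0], [0.974, -0.226, -0.001], [-0.001, 0.001, -1.0]]
contact_force: [3.4, -6.1, -9.5]
opening: 0.442
grip_force: 62.6
```

>>> carry_out([
  [0,0,0.03,0,0,0],
  [0,0,0.03,0,0,0],
])

```text
time: 5.7
tool_pos: [0.51, -0.0664, 0.0815]
orientation: [[0.225, 0.974, 0.001], [0.974, -0.225, -0.002], [-0.002, 0.001, -1.0]]
contact_force: [5.3, -7.3, -14.8]
opening: 0.444
grip_force: 62.1
```

>>> carry_out([
  [0,0,0,0,0,0],
  [0,0,0,0,0,0],
  [0,0,0,0,0,0],
])

```text
time: 6.0
tool_pos: [0.51, -0.0664, 0.0812]
orientation: [[0.225, 0.974, 0.001], [0.974, -0.225, -0.002], [-0.002, 0.001, -1.0]]
contact_force: [5.0, -7.6, -13.7]
opening: 0.449
grip_force: 62.1
```

```bash
python3 - <<'E'
from h import *
s=st();print(s['tool_pos'],s['contact_force'],s['torque'],rows([0,0,0])[3])
c=cam('scene')
im=c['img'][140:270,170:330];cv2.imwrite('pics/k2.png',cv2.resize(im[:,:,::-1],None,fx=4.5,fy=4.5,interpolation=cv2.INTER_CUBIC))
E
```

```text
[ 0.5100135  -0.06640778  0.08115031] [  4.98079153  -7.5922669  -13.73034479] [-0.98438139 -0.12784218  0.2327941 ] -12.990791290713497
```

View pics/k2.png

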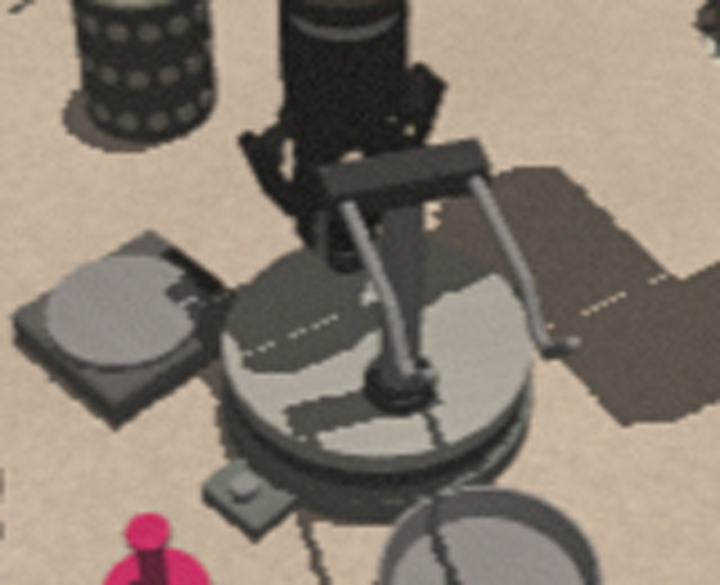

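The table has turned to about 1.0 rad and the prongs point towards the pan. The sideways force on the knob suggests the pin is touching a hole edge further counter-clockwise, so I'll nudge that way.

>>> carry_out([
  [-0.003,0.013,0,0,0,-0.0024],
  [-0.004,0.026,0,0,0,-0.0048],
  [-0.004,0.026,0,0,0,-0.0048],
])

```text
time: 6.35
tool_pos: [0.5115, -0.0672, 0.0816]
orientation: [[0.196, 0.981, -0.0], [0.981, -0.196, -0.002], [-0.002, 0.0, -1.0]]
contact_force: [0.9, -7.0, -7.2]
opening: 0.449
grip_force: 62.7
```

```bash
python3 - <<'E'
from h import *
s=st();print(s['tool_pos'],s['contact_force'],s['torque'],rows([0,0,0])[3])
E
```

```text
[ 0.51153364 -0.06718161  0.08163767] [ 0.91140512 -7.00559978 -7.24599425] [-0.904951    0.41048551 -0.2052584 ] -11.307423695036707
```

>>> carry_out([
  [0,0,0.02,0,0,0],
  [0,0,0.02,0,0,0],
  [0,0,0.02,0,0,0],
])

```text
time: 6.65
tool_pos: [0.5115, -0.0672, 0.0801]
orientation: [[0.196, 0.981, 0.0], [0.981, -0.196, -0.002], [-0.002, 0.0, -1.0]]
contact_force: [0.9, -7.1, -6.5]
opening: 0.448
grip_force: 62.8
```

>>> carry_out([
  [0,0,0.02,0,0,0],
  [0,0,0.02,0,0,0],
  [0,0,0.02,0,0,0],
])

```text
time: 6.95
tool_pos: [0.5115, -0.0671, 0.0786]
orientation: [[0.196, 0.981, 0.0], [0.981, -0.196, -0.002], [-0.001, 0.0, -1.0]]
contact_force: [1.4, -7.2, -7.6]
opening: 0.443
grip_force: 62.8
```

>>> carry_out([
  [0,0,0.02,0,0,0],
  [0,0,0.02,0,0,0],
  [0,0,0.02,0,0,0],
])

```text
time: 7.25
tool_pos: [0.5115, -0.0672, 0.077]
orientation: [[0.196, 0.981, 0.0], [0.981, -0.196, -0.002], [-0.001, 0.0, -1.0]]
contact_force: [1.3, -7.0, -6.4]
opening: 0.446
grip_force: 62.8
```

>>> carry_out([
  [0,0,0.03,0,0,0],
  [0,0,0.03,0,0,0],
  [0,0,0.03,0,0,0],
])

```text
time: 7.55
tool_pos: [0.5119, -0.0674, 0.0768]
orientation: [[0.195, 0.981, 0.002], [0.981, -0.195, -0.003], [-0.002, 0.002, -1.0]]
contact_force: [-4.0, -6.6, 11.9]
opening: 0.452
grip_force: 64.7
```

>>> carry_out([
  [0,0,0.02,0,0,0],
  [0,0,0.02,0,0,0],
  [0,0,0.02,0,0,0],
])

```text
time: 7.85
tool_pos: [0.5122, -0.0675, 0.0767]
orientation: [[0.195, 0.981, 0.003], [0.981, -0.195, -0.003], [-0.003, 0.004, -1.0]]
contact_force: [-7.6, -5.6, 24.9]
opening: 0.445
grip_force: 66.1
```

The stop came at z 0.0768, the same height as home at the start (riding on the plate would be about 0.089), so the pin has seated. I'll release and check.

>>> carry_out([
  [0,0,-0.06,0,0,0],
  [0,0,-0.06,0,0,0],
  [0,0,-0.06,0,0,0],
])

```text
time: 8.15
tool_pos: [0.5116, -0.0672, 0.0782]
orientation: [[0.196, 0.981, 0.001], [0.981, -0.196, -0.002], [-0.002, 0.001, -1.0]]
contact_force: [0.4, -6.7, -6.5]
opening: 0.447
grip_force: 62.8
```

>>> carry_out([
  [0,0,0,0,0,0],
  [0,0,0,0,0,0],
  [0,0,0,0,0,0],
  [0,0,0,0,0,0],
  [0,0,0,0,0,0],
  [0,0,-0.3,0,0,0],
  [0,0,-0.6,0,0,0],
  [0,0,-0.98,0,0,0],
], fingers=1.0)

```text
time: 8.95
tool_pos: [0.5112, -0.0663, 0.1562]
orientation: [[0.193, 0.981, -0.002], [0.981, -0.193, 0.001], [0.0, -0.002, -1.0]]
contact_force: [-0.5, -0.1, 1.2]
opening: 0.998
grip_force: 0.0
```

>>> carry_out([
  [0,0,-0.4,0,0,0],
  [0,0,-0.8,0,0,0],
  [0,0,-0.8,0,0,0],
  [0,0,-0.8,0,0,0],
])

```text
time: 9.35
tool_pos: [0.5119, -0.0665, 0.2204]
orientation: [[0.193, 0.981, 0.001], [0.981, -0.193, -0.0], [-0.0, 0.001, -1.0]]
contact_force: [-0.1, 1.0, -0.9]
opening: 0.996
grip_force: 0.0
```

```bash
python3 - <<'E'
from h import *
s=st();print(s['tool_pos'],s['contact_force'],s['joints'])
w=cam('wrist');c=cam('scene');t=cam('top')
print('w',-w['R'].T@w['t'],w['R'][2])
a=t['img'][130:260,190:330];b=c['img'][140:285,170:330];d=w['img']
f=lambda x,k:cv2.resize(x[:,:,::-1],k,interpolation=cv2.INTER_CUBIC)
cv2.imwrite('pics/m1.png',np.hstack([f(b,(400,362)),f(d,(400,362))]))
cv2.imwrite('pics/t2.png',f(a,(700,650)))
E
```

```text
[ 0.51190755 -0.06648675  0.22039478] [-0.12198029  1.03226881 -0.93983557] [-2.77668383e-01  3.34456161e-01  1.56680148e+00 -6.42539993e-05
  1.23909269e+00 -8.39136572e-02]
w [ 0.52423846 -0.00129174  0.36312989] [-0.04902898 -0.26046966 -0.96423634]
```

View pics/m1.png

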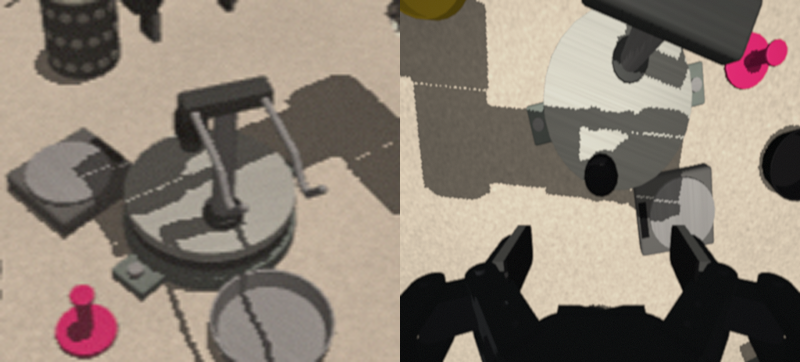

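The scene crop shows the hook turned towards the pan and the knob behind the crossbar. The wrist crop shows the knob at about (600,175), which is roughly (256,186) in the raw picture. I'll measure the knob height and hook angle.

```bash
python3 - <<'E'
from h import *
w=cam('wrist');t=cam('top')
def blob(c,g,r,thr=45):
    u0,v0=int(g[0]-r),int(g[1]-r); m=(c['img'][v0:v0+2*r,u0:u0+2*r].max(2)<thr).astype(np.uint8)
    n,l,s,ce=cv2.connectedComponentsWithStats(m); i=1+np.argmax(s[1:,4]); return ce[i]+[u0,v0],s[i]
for z in (.096,.108): print(z,proj(w,[.5135,-.0665,z]),proj(t,[.5135,-.0665,z]))
kw=blob(w,(256,186),32);kt=blob(t,proj(t,[.5135,-.0665,.1]),14,55);print(kw,kt)
print(tri(t,kt[0],w,kw[0]))
K=plane(t,*kt[0],.112);ax=np.array([.543,-.0035]);print(K,np.hypot(*(K[:2]-ax)),np.arctan2(*(ax-K[:2])[::-1]))
E
```

```text
0.096 [260.23459734 185.84287239] [288.70656253 200.35879578]
0.108 [260.33925651 189.09385039] [288.91828358 199.93360492]
(array([258.32871287, 185.80858086]), array([  13,    9,   43,   46, 1515], dtype=int32)) (array([288.81818182, 207.65454545]), array([  5,  11,  20,  17, 110], dtype=int32))
(array([ 0.50344387, -0.07212931,  0.05454413]), np.float64(0.015194903227716812))
[ 0.49271512 -0.065276    0.112     ] 0.07965453070453514 0.8875845226893355
```

View pics/t2.png

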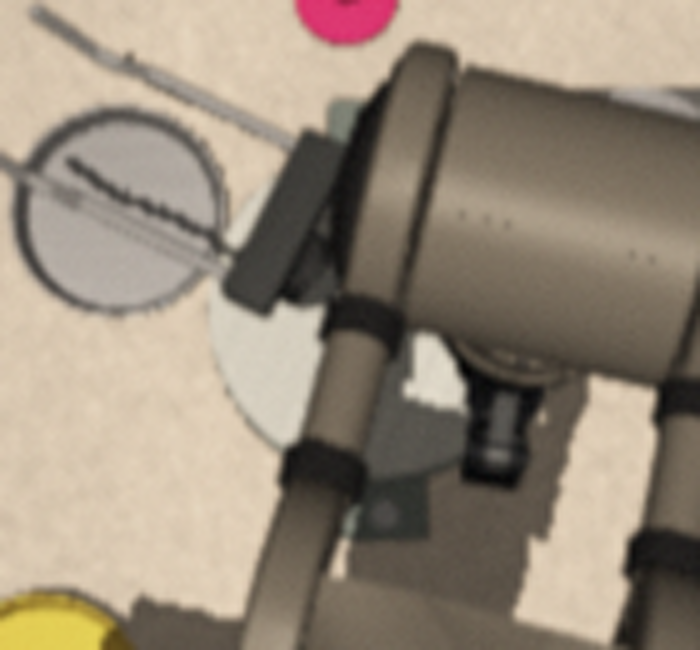

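The arm hides the knob in the top view, and the crossbar edge gives a hook direction of about 63-64°. I'll move aside on the robot's side of the stand and then measure again.

>>> carry_out([
  [-0.05,-0.4,-0.3,0,0,0],
  [-0.1,-0.8,-0.6,0,0,0],
  [-0.1,-1.0,-0.8,0,0,0],
])

```text
time: 9.9
tool_pos: [0.43, -0.0588, 0.2846]
orientation: [[0.193, 0.981, -0.001], [0.981, -0.193, 0.0], [-0.0, -0.001, -1.0]]
contact_force: [0.6, -0.6, -0.0]
opening: 0.997
grip_force: 0.0
```

>>> carry_out([
  [0.5,-0.05,0,0,0,-0.02],
  [1.0,-0.1,0,0,0,-0.04],
])

```text
time: 10.1
tool_pos: [0.4391, 0.0212, 0.2843]
orientation: [[-0.059, 0.998, 0.001], [0.998, 0.059, -0.0], [-0.0, 0.001, -1.0]]
contact_force: [0.9, 0.6, -0.3]
opening: 1.0
grip_force: 0.0
```

>>> carry_out([
  [0.5,0.1,0,0,0,-0.02],
  [1.0,0.2,0,0,0,-0.04],
])

```text
time: 10.3
tool_pos: [0.4505, 0.1033, 0.2836]
orientation: [[-0.308, 0.951, -0.001], [0.951, 0.308, -0.0], [0.0, -0.001, -1.0]]
contact_force: [0.7, -0.4, -0.3]
opening: 0.995
grip_force: 0.0
```

>>> carry_out([
  [0.5,0.2,0,0,0,0],
  [1.0,0.4,0,0,0,0],
])

```text
time: 10.5
tool_pos: [0.4566, 0.1895, 0.2834]
orientation: [[-0.304, 0.953, -0.001], [0.953, 0.304, -0.0], [-0.0, -0.001, -1.0]]
contact_force: [1.6, -1.2, 0.3]
opening: 1.0
grip_force: 0.0
```

>>> carry_out([
  [0.5,0.2,0,0,0,0],
  [1.0,0.4,0,0,0,0],
  [1.0,0.4,0,0,0,0],
  [1.0,0.4,0,0,0,0],
])

```text
time: 10.9
tool_pos: [0.4625, 0.2744, 0.2829]
orientation: [[-0.306, 0.952, -0.002], [0.952, 0.306, -0.001], [-0.001, -0.002, -1.0]]
contact_force: [-0.4, -0.6, -0.0]
opening: 1.0
grip_force: 0.0
```

```bash
python3 - <<'E'
from h import *
s=st();print(s['tool_pos'],s['joints'],rows([.458,.357,.25],np.radians(21.5)))
w=cam('wrist');c=cam('scene');t=cam('top')
np.savez('f.npz',w=w['img'],t=t['img'],c=c['img'])
print('wcam',-w['R'].T@w['t'],'bail px',proj(w,[.458,.357,.145]))
f=lambda x,k:cv2.resize(x[:,:,::-1],k,interpolation=cv2.INTER_CUBIC)
cv2.imwrite('pics/m2.png',np.hstack([f(t['img'][120:250,180:310],(400,400)),f(w['img'],(400,300)).repeat(1,0) if 0 else cv2.copyMakeBorder(f(w['img'],(400,300)),0,100,0,0,cv2.BORDER_CONSTANT)]))
E
```

```text
[0.4625118  0.27436564 0.2828845 ] [ 3.93117110e-01  3.32629961e-01  1.39432102e+00 -4.43290898e-04
  1.41689596e+00  8.19631998e-02] (array([1.001, 0.264, 0.41 ]), -0.0102, array([0.4625118 , 0.27436564, 0.2828845 ]), np.float64(17.831688231751873))
wcam [0.44181358 0.33770685 0.4255969 ] bail px [281.18376524  96.60001263]
```

View pics/m2.png

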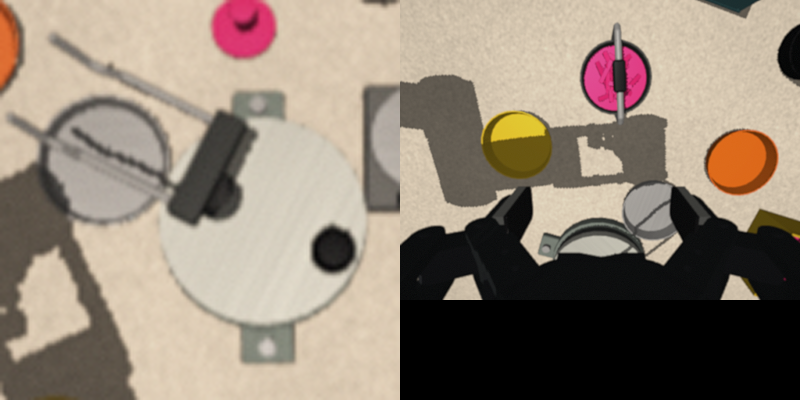

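The top crop shows the knob clear at (334,249), the prong dips at about (107,70) and (75,152), and the pan beneath the hook. In the wrist crop the sleeve is at (619,75) with bar ends at (617,27) and (622,118). I'll compute positions from these.

```bash
python3 - <<'E'
from h import *
s=st();w=cam('wrist');t=cam('top')
Rt=np.array(s['orientation']);a=np.radians(-11.2)
Rthen=np.array([[.193,.981,.001],[.981,-.193,0],[0,.001,-1]])
Rc=w['R']@Rt@Rthen.T; cen=np.array([.52424,-.00129,.36313])
print('check fwd',Rc[2])
w0=dict(K=w['K'],R=Rc,t=-Rc@cen)
u0,v0=275,187;m=(t['img'][v0:215,u0:302].max(2)<60).astype(np.uint8);n,l,S,ce=cv2.connectedComponentsWithStats(m);i=1+np.argmax(S[1:,4]);kt=ce[i]+[u0,v0];print('knob top px',kt,S[i])
print('knob',tri(t,kt,w0,(258.33,185.81)))
ax=np.array([.543,-.0035])
for z in(.112,.124):
    K=plane(t,*kt,z);print(z,K,np.hypot(*(K[:2]-ax)),np.arctan2(*(ax-K[:2])[::-1]))
M=lambda u,v:(180+u/3.077-.3,120+v/3.077-.3)
A=plane(t,*M(107,70),.208);B=plane(t,*M(75,152),.208);h=(A+B)/2;print('dips',A,B,np.linalg.norm(A-B),h,np.hypot(*(h[:2]-ax)),np.arctan2(*(h[:2]-ax)[::-1]))
# straight prong direction in region between crossbar and dip
for z,p,q in((.235,(215,120),(130,80)),(.235,(165,192),(100,160))):
    P=plane(t,*M(*p),z);Q=plane(t,*M(*q),z);print('dir',np.arctan2(*(Q-P)[1::-1]))
b=M=None
u0,v0=265,80;m=(w['img'][v0:115,u0:297].max(2)<60).astype(np.uint8);n,l,S,ce=cv2.connectedComponentsWithStats(m);i=1+np.argmax(S[1:,4]);bp=ce[i]+[u0,v0];print(bp,S[i]);print('bail',plane(w,*bp,.148))
E1=plane(w,277.8,33,.145);E2=plane(w,284,152,.145);print(E1,E2,np.linalg.norm(E1-E2),np.degrees(np.arctan2(*(E1-E2)[1::-1])),(E1+E2)/2)
E
```

```text
check fwd [-0.04936628 -0.26043257 -0.96416417]
knob top px [287.86111111 200.78472222] [  7   7  13  14 144]
knob (array([ 0.51233896, -0.06426443,  0.10471527]), np.float64(0.0017209848523947263))
0.112 [ 0.5109544  -0.06343005  0.112     ] 0.06795977285943954 1.0797626140508751
0.124 [ 0.50985294 -0.06285543  0.124     ] 0.06798378651284019 1.0614884712107802
dips [0.65103675 0.11514665 0.208     ] [0.5857076  0.14150318 0.208     ] 0.07044547167568505 [0.61837217 0.12832491 0.208     ] 0.15185115271368238 1.0514006283886401
dir 1.0918228781517851
dir 1.0804779951810868
[280.01503759  97.02443609] [  7   0  17  35 532]
bail [0.45795493 0.35462429 0.148     ]
[0.43928282 0.40407797 0.145     ] [0.47793859 0.30859232 0.145     ] 0.1030134799227172 112.0397406191417 [0.4586107  0.35633514 0.145     ]
```

>>> carry_out([
  [0.5,0.13,0.2,0,0,-0.006],
  [0.99,0.26,0.5,0,0,-0.0117],
  [0.99,0.26,0.7,0,0,-0.0117],
  [0.99,0.26,0.7,0,0,-0.0117],
  [0.99,0.26,0.7,0,0,-0.0117],
])

```text
time: 11.65
tool_pos: [0.4591, 0.3547, 0.2285]
orientation: [[-0.372, 0.928, 0.0], [0.928, 0.372, -0.0], [-0.0, -0.0, -1.0]]
contact_force: [-0.6, 0.4, -1.0]
opening: 1.002
grip_force: 0.0
```

```bash
python3 - <<'E'
from h import *
w=cam('wrist');g=proj(w,[.458,.356,.145]);print(g,rows([.458,.356,.124],np.radians(22)))
u0,v0=int(g[0])-40,int(g[1])-45;m=(w['img'][v0:v0+90,u0:u0+80].max(2)<50).astype(np.uint8);n,l,S,ce=cv2.connectedComponentsWithStats(m)
for i in range(1,n):
    if S[i,4]>150: bp=ce[i]+[u0,v0];print(bp,S[i],plane(w,*bp,.148))
E
```

```text
[257.13052286 196.15061887] (array([ 0.021, -0.013,  1.316]), -0.0004, array([0.45942804, 0.35477887, 0.22926667]), np.float64(21.840513912130884))
[256.95014245 203.28988604] [   0   23   80   50 1404] [0.45974764 0.35126003 0.148     ]
```

>>> carry_out([
  [0.01,-0.013,0.2,0,0,0],
  [0.01,-0.013,0.5,0,0,0],
  [0.01,-0.013,0.8,0,0,0],
])

```text
time: 12.0
tool_pos: [0.4587, 0.3554, 0.1655]
orientation: [[-0.372, 0.928, 0.004], [0.928, 0.372, 0.002], [0.0, 0.004, -1.0]]
contact_force: [0.6, 0.1, -0.6]
opening: 1.003
grip_force: 0.0
```

>>> carry_out([
  [0,0,0.2,0,0,0],
  [0,0,0.4,0,0,0],
  [0,0,0.51,0,0,0],
  [0,0,0.51,0,0,0],
])

```text
time: 12.4
tool_pos: [0.4577, 0.3552, 0.1232]
orientation: [[-0.372, 0.928, -0.0], [0.928, 0.372, -0.0], [-0.0, -0.001, -1.0]]
contact_force: [0.1, -0.4, -0.2]
opening: 1.006
grip_force: 0.0
```

>>> carry_out([
  [0,0,0,0,0,0],
  [0,0,0,0,0,0],
  [0,0,0,0,0,0],
  [0,0,0,0,0,0],
  [0,0,0,0,0,0],
  [0,0,0,0,0,0],
  [0,0,0,0,0,0],
  [0,0,0,0,0,0],
  [0,0,0,0,0,0],
  [0,0,0,0,0,0],
], fingers=0.0)

```text
time: 13.4
tool_pos: [0.4578, 0.3561, 0.1236]
orientation: [[-0.373, 0.928, 0.001], [0.928, 0.373, 0.001], [0.0, 0.001, -1.0]]
contact_force: [0.4, 1.6, 4.8]
opening: 0.162
grip_force: 59.2
```

>>> carry_out([
  [0,0,-0.05,0,0,0],
  [0,0,-0.15,0,0,0],
  [0,0,-0.3,0,0,0],
  [0,0,-0.3,0,0,0],
  [0,0,-0.3,0,0,0],
])

```text
time: 13.9
tool_pos: [0.4575, 0.3559, 0.1477]
orientation: [[-0.373, 0.928, 0.001], [0.928, 0.373, 0.0], [0.0, 0.001, -1.0]]
contact_force: [1.1, -0.1, -4.3]
opening: 0.164
grip_force: 58.5
```

The basket is held, reading 4.3 N. Lifting it and turning it to the hook direction.

>>> carry_out([
  [0,0,-0.15,0,0,0],
  [0,0,-0.4,0,0,0],
  [0,0,-0.7,0,0,-0.01],
  [0,0,-0.9,0,0,-0.025],
  [0,0,-1.0,0,0,-0.04],
  [0,0,-1.0,0,0,-0.055],
  [0,0,-1.0,0,0,-0.07],
  [0,0,-1.0,0,0,-0.085],
  [0,0,-1.0,0,0,-0.1],
  [0,0,-1.0,0,0,-0.1103],
  [0,0,-1.0,0,0,-0.1103],
  [0,0,-1.0,0,0,-0.1103],
  [0,0,-1.0,0,0,-0.1103],
])

```text
time: 15.2
tool_pos: [0.4574, 0.3559, 0.2274]
orientation: [[-0.879, 0.476, 0.0], [0.476, 0.879, -0.0], [-0.0, -0.0, -1.0]]
contact_force: [0.5, -0.7, -3.1]
opening: 0.16
grip_force: 58.7
```

```bash
python3 - <<'E'
from h import *
print(rows([.656,.2054,.2386],1.075)); print(rows([.6203,.1394,.2386],1.075)[0],st()['joints'],st()['opening'])
E
```

```text
(array([-3.078, -0.471, -0.14 ]), -0.0001, array([0.45741743, 0.3558532 , 0.22741002]), np.float64(61.55631697909564))
[-3.079 -1.409 -0.14 ] [ 5.28995320e-01  4.45495814e-01  1.37477975e+00 -9.83904213e-05
  1.32134666e+00 -5.45340798e-01] 0.1603149343795121
```

>>> carry_out([
  [-0.1,0,-0.05,0,0,0],
  [-0.3,0,-0.14,0,0,0],
  [-0.6,0,-0.14,0,0,0],
  [-0.9,0,-0.14,0,0,0],
  [-1.0,0,-0.14,0,0,0],
])

```text
time: 15.7
tool_pos: [0.53, 0.3163, 0.2386]
orientation: [[-0.879, 0.477, 0.001], [0.477, 0.879, -0.0], [-0.001, 0.0, -1.0]]
contact_force: [-0.3, -0.5, -3.0]
opening: 0.161
grip_force: 58.6
```

>>> carry_out([
  [-0.2,0,0,0,0,0],
  [-0.5,0,0,0,0,0],
  [-0.8,0,0,0,0,0],
  [-1.0,0,0,0,0,0],
])

```text
time: 16.1
tool_pos: [0.5995, 0.2789, 0.2383]
orientation: [[-0.88, 0.476, 0.0], [0.476, 0.88, -0.0], [-0.0, -0.0, -1.0]]
contact_force: [-0.2, -0.3, -3.0]
opening: 0.161
grip_force: 58.6
```

>>> carry_out([
  [-0.2,0,0,0,0,0],
  [-0.5,0,0,0,0,0],
  [-0.8,0,0,0,0,0],
  [-1.0,0,0,0,0,0],
  [-1.0,0,0,0,0,0],
  [-1.0,0,0,0,0,0],
])

```text
time: 16.7
tool_pos: [0.6684, 0.2419, 0.238]
orientation: [[-0.88, 0.475, -0.001], [0.475, 0.88, 0.0], [0.001, -0.001, -1.0]]
contact_force: [-0.7, -0.3, -3.7]
opening: 0.164
grip_force: 58.6
```

```bash
python3 - <<'E'
from h import *
s=st();print(rows([.6203,.1394,.2386],1.075),s['contact_force'],s['joints'])
# find hook in the wrist & scene: prong tips predicted
ax=np.array([.543,-.0035]);a=1.075;u=np.array([np.cos(a),np.sin(a)]);v=np.array([-u[1],u[0]])
w=cam('wrist');t=cam('top');c=cam('scene');np.savez('g.npz',t=t['img'],w=w['img'],c=c['img'])
for k in(35,-35):
    q=ax+u*.1965+v*k/1000
    for n,cc in(('w',w),('t',t),('c',c)):print(n,k,proj(cc,[*q,.240]))
E
```

```text
(array([-0.081, -1.413, -0.007]), 0.0001, array([0.66835384, 0.24190622, 0.23797818]), np.float64(61.61870606840168)) [-0.68169758 -0.27620378 -3.6617704 ] [ 2.39416531e-01  7.06864593e-01  8.89891354e-01  3.68731153e-04
  1.54599600e+00 -8.36041849e-01]
w 35 [ 99.69380115 192.40032426]
t 35 [182.87542131 158.99789615]
c 35 [299.82466237 214.40472404]
w -35 [117.31862826 313.08458319]
t -35 [196.67105187 133.03782074]
c -35 [268.60273182 221.85235598]
```

The prong tips seen earlier in the top view agree with the prediction to about 1 px. Moving inward over the tips.

>>> carry_out([
  [-0.05,-0.1,-0.01,0,0,0],
  [-0.08,-0.25,-0.01,0,0,0],
  [-0.08,-0.4,-0.01,0,0,0],
  [-0.08,-0.55,-0.01,0,0,0],
  [-0.08,-0.7,-0.01,0,0,0],
  [-0.08,-0.85,-0.01,0,0,0],
  [-0.08,-0.85,-0.01,0,0,0],
])

```text
time: 17.55
tool_pos: [0.6413, 0.1775, 0.24]
orientation: [[-0.879, 0.476, 0.0], [0.476, 0.879, -0.001], [-0.001, -0.0, -1.0]]
contact_force: [1.1, 0.5, -3.1]
opening: 0.166
grip_force: 58.7
```

>>> carry_out([
  [0,-0.1,0,0,0,0],
  [0,-0.2,0,0,0,0],
  [0,-0.3,0,0,0,0],
  [0,-0.4,0,0,0,0],
  [0,-0.5,0,0,0,0],
  [0,-0.56,0,0,0,0],
  [0,-0.56,0,0,0,0],
  [0,-0.56,0,0,0,0],
])

```text
time: 18.35
tool_pos: [0.6207, 0.1396, 0.2394]
orientation: [[-0.88, 0.475, 0.0], [0.475, 0.88, 0.0], [-0.0, 0.0, -1.0]]
contact_force: [-0.7, -0.2, -2.8]
opening: 0.164
grip_force: 58.7
```

```bash
python3 - <<'E'
from h import *
s=st();print(rows([.6203,.1394,.1946],1.075),s['contact_force'],s['torque'])
E
```

```text
(array([ 0.004, -0.004,  0.56 ]), 0.0001, array([0.62073318, 0.13955741, 0.23940622]), np.float64(61.61881369606304)) [-0.72375682 -0.20512225 -2.79005731] [-0.02250115 -0.04914937  0.00590547]
```

Contact-free so far. Lowering to just above the seat, then onto it.

>>> carry_out([
  [0,0,0.1,0,0,0],
  [0,0,0.2,0,0,0],
  [0,0,0.3,0,0,0],
  [0,0,0.4,0,0,0],
  [0,0,0.47,0,0,0],
  [0,0,0.47,0,0,0],
])

```text
time: 18.95
tool_pos: [0.6201, 0.1395, 0.2003]
orientation: [[-0.88, 0.475, -0.002], [0.475, 0.88, -0.0], [0.002, -0.001, -1.0]]
contact_force: [-0.3, -0.4, -3.6]
opening: 0.163
grip_force: 58.6
```

>>> carry_out([
  [0,0,0.03,0,0,0],
  [0,0,0.06,0,0,0],
  [0,0,0.08,0,0,0],
  [0,0,0.08,0,0,0],
])

```text
time: 19.35
tool_pos: [0.6206, 0.1395, 0.1951]
orientation: [[-0.88, 0.475, -0.0], [0.475, 0.88, -0.0], [0.0, -0.0, -1.0]]
contact_force: [-0.4, -0.3, -2.9]
opening: 0.166
grip_force: 58.7
```

>>> carry_out([
  [0,0,0.015,0,0,0],
  [0,0,0.03,0,0,0],
  [0,0,0.03,0,0,0],
  [0,0,0.03,0,0,0],
])

```text
time: 19.75
tool_pos: [0.6212, 0.1394, 0.1942]
orientation: [[-0.88, 0.475, 0.002], [0.475, 0.88, -0.0], [-0.002, 0.001, -1.0]]
contact_force: [-1.1, -1.7, 6.0]
opening: 0.161
grip_force: 59.8
```

Seated: the load has come off and the bar is at about 0.2156 m. Opening the fingers and retreating upward.

>>> carry_out([
  [0,0,-0.02,0,0,0],
  [0,0,-0.02,0,0,0],
  [0,0,-0.02,0,0,0],
  [0,0,-0.02,0,0,0],
  [0,0,-0.02,0,0,0],
  [0,0,-0.02,0,0,0],
], fingers=0.6)

```text
time: 20.35
tool_pos: [0.6206, 0.1396, 0.1943]
orientation: [[-0.88, 0.475, -0.0], [0.475, 0.88, -0.0], [0.0, -0.0, -1.0]]
contact_force: [0.2, -0.4, 0.1]
opening: 0.601
grip_force: 0.0
```

>>> carry_out([
  [0,0,-0.1,0,0,0],
  [0,0,-0.25,0,0,0],
  [0,0,-0.5,0,0,0],
  [0,0,-0.8,0,0,0],
  [0,0,-1.0,0,0,0],
  [0,0,-1.0,0,0,0],
])

```text
time: 20.95
tool_pos: [0.6219, 0.1397, 0.2785]
orientation: [[-0.88, 0.475, 0.007], [0.475, 0.88, 0.001], [-0.006, 0.004, -1.0]]
contact_force: [-0.3, 0.1, 0.3]
opening: 0.601
grip_force: 0.0
```

>>> carry_out([
  [0,0.3,-0.1,0,0,0],
  [0,0.6,-0.2,0,0,0],
  [0,1.0,-0.2,0,0,0],
  [0,1.0,-0.2,0,0,0],
])

```text
time: 21.35
tool_pos: [0.6591, 0.2131, 0.2889]
orientation: [[-0.881, 0.473, -0.001], [0.473, 0.881, 0.001], [0.001, 0.0, -1.0]]
contact_force: [-0.6, -0.2, -0.7]
opening: 0.604
grip_force: 0.0
```

```bash
python3 - <<'E'
from h import *
s=st();print(s['tool_pos'],s['contact_force'])
c=cam('scene');t=cam('top');w=cam('wrist')
print('wcam',-w['R'].T@w['t'])
np.savez('k.npz',c=c['img'],t=t['img'],w=w['img'])
def pink(cc,g,r):
    im=cv2.cvtColor(cc['img'],cv2.COLOR_RGB2HSV);m=cv2.inRange(im,(150,120,80),(175,255,255))
    n,l,S,ce=cv2.connectedComponentsWithStats(m)
    for i in range(1,n):
        if S[i,4]>20 and np.hypot(*(ce[i]-g))<r: print('  pink',ce[i],S[i])
for n,cc in(('scene',c),('top',t),('wrist',w)):
    for nm,p in(('bail',[.6203,.1394,.216]),('fill',[.6203,.1394,.216-.075]),('bottom',[.6203,.1394,.071])):print(n,nm,proj(cc,p))
    pink(cc,proj(cc,[.6203,.1394,.141]),70)
E
```

```text
[0.65911171 0.21305453 0.28886425] [-0.63171495 -0.22640888 -0.66496634]
wcam [0.59915704 0.24149406 0.43198507]
scene bail [277.96639639 214.82750127]
scene fill [276.28826445 237.21708659]
scene bottom [274.88509934 255.93807273]
  pink [276.25735294 238.93504902] [256 226  41  27 816]
top bail [204.20553465 154.40862722]
top fill [209.16273074 160.52631655]
top bottom [213.1661133  165.46690199]
  pink [258.68       128.29230769] [249 119  20  20 325]
  pink [215.6796875  159.69140625] [201 145  27  30 512]
  pink [197.19834711 154.31404959] [191 146  16  18 121]
  pink [204.21359223 174.24271845] [197 169  18  10 103]
wrist bail [153.71227723 202.61700378]
wrist fill [178.88859563 180.73679209]
wrist bottom [193.40705663 168.11910132]
  pink [190.23360288 177.40116801] [ 154  133   73   89 4452]
  pink [139.82119205 176.51655629] [136 167   9  23 151]
```

The pink fill sits within 2 px of the prediction in the scene view, so the basket is hanging upright. I'll check for sway, and check the plunger height by comparing the same top-plus-wrist triangulation at the known home position with the one after the turn.

>>> carry_out([
  [0,0.3,-0.2,0,0,0],
  [0,0.5,-0.4,0,0,0],
  [0,0.5,-0.4,0,0,0],
  [0,0.5,-0.4,0,0,0],
  [0,0.5,-0.4,0,0,0],
  [0,0.5,-0.4,0,0,0],
  [0,0.5,-0.4,0,0,0],
  [0,0.5,-0.4,0,0,0],
])

```text
time: 22.3
tool_pos: [0.6775, 0.2447, 0.3223]
orientation: [[-0.88, 0.476, -0.0], [0.476, 0.88, -0.0], [0.0, -0.0, -1.0]]
contact_force: [-0.2, 0.1, 0.2]
opening: 0.602
grip_force: 0.0
```

```bash
python3 - <<'E'
from h import *
s=st();w=cam('wrist');t=cam('top');c=cam('scene')
Rt=np.array(s['orientation'])
def old(yaw,cen):
    cy,sy=np.cos(yaw),np.sin(yaw);R0=np.array([[-sy,cy,0],[cy,sy,0],[0,0,-1.]])
    R=w['R']@Rt@R0.T;print('fwd',R[2]);return dict(K=w['K'],R=R,t=-R@np.array(cen))
w1=old(np.radians(-69.9),[.5381475,.0186767,.37365785]);print('home start',tri(t,(266.034,214.918),w1,(259.446,181.752)))
w2=old(np.radians(-11.13),[.52423846,-.00129174,.36312989]);print('after',tri(t,(287.861,200.785),w2,(258.329,185.809)))
im=cv2.cvtColor(c['img'],cv2.COLOR_RGB2HSV);m=cv2.inRange(im,(150,120,80),(175,255,255));n,l,S,ce=cv2.connectedComponentsWithStats(m)
for i in range(1,n):
    if np.hypot(*(ce[i]-[276,238]))<15:print(ce[i],S[i])
# bar ends in scene: predicted
for k in(-.054,0,.054):print(proj(c,[.6203-.8796*k,.1394+.4758*k,.216]))
g=c['img'][200:232,240:316];print('grad');e=cv2.HoughLinesP(cv2.Canny(cv2.resize(g,None,fx=3,fy=3,interpolation=cv2.INTER_CUBIC),60,150),1,np.pi/360,30,minLineLength=45,maxLineGap=8)
print(None if e is None else np.round(e[:12,0]/3+[240,200,240,200],1))
E
```

```text
fwd [-0.24940542 -0.09200978 -0.96401822]
home start (array([ 0.47671384, -0.00534854,  0.09323124]), np.float64(0.001780637765802382))
fwd [-0.05063352 -0.26096956 -0.96401822]
after (array([ 0.5122581 , -0.0642213 ,  0.10529666]), np.float64(0.0016602175825004076))
[276.16401469 238.71970624] [256 226  41  27 817]
[254.56449496 220.33415102]
[277.96639639 214.82750127]
[300.6622269  209.48699551]
grad
[[254.7 224.  254.7 205.7]
 [271.  213.3 286.7 209.3]]
```

The two triangulations differ by 12 mm in height. That is within the calibration error, but it matters too much to leave open. I'll compare intensity profiles along the knob axis in the saved scene pictures from the start and after the release.

```bash
python3 - <<'E'
from h import *
c=cam('scene');A=cv2.imread('pics/scene0.png')[:,:,::-1];B=np.load('f.npz')['c'];D=c['img']
for nm,im,xy in(('start',A,(.4755,-.0048)),('after',B,(.5108,-.0645)),('now',D,(.5108,-.0645))):
    print(nm)
    for z in(.06,.078,.09,.114,.126):print(z,np.round(proj(c,[*xy,z]),1),end=' ')
    u=int(round(proj(c,[*xy,.07])[0]));print()
    for v in range(176,218):print(v,im[v,u-10:u+11:2].max(1))if 0 else None
    v0=int(proj(c,[*xy,.126])[1])-12
    print('u0',u-14,'v0',v0);print(im[v0:v0+36,u-14:u+16:2].max(2))
E
```

```text
start
0.06 [269.9 200.9] 0.078 [270.2 196.4] 0.09 [270.4 193.3] 0.114 [270.7 186.9] 0.126 [270.9 183.6] 
u0 256 v0 171
[[ 80  82  82  86  84  82  82  82  86  86  86  80  81  82  83]
 [ 85  80  83  85  83  82  84  84  80  83  84  84  81  82  84]
 [ 87  82  81  82  84  80  85  85  78  83  80  85  82  85  82]
 [ 82  82  84  82  84  88  82  83  86  82  86  86  84  85  83]
 [ 81  83  86  84  82  80  82  82  81  85  82  84  86  84  84]
 [ 80  87  83  83  84  80  81  84  82  83  85  84  81  81  88]
 [ 83  87  82  85  83  87  81  80  84  84  80  83  85  82  82]
 [ 71  81  81  81  81  83  81  86  81  82  84  85  81  85  79]
 [ 65  75  81  85  86  84  81  84  83  84  82  84  84  81  79]
 [ 62  66  83  85  84  81  85  78  85  81  91  78  78  80  80]
 [ 63  55  82  85  85  81  85  85  84  91 153  96  96  88  84]
 [ 46  60  89  82  80  80  82  84  83 138 185 181 180 140 105]
 [ 35  96 152  98  96  95  88  83  89 179 181 182 180 183 180]
 [ 34 100 180 179 179 172  91  54  96 179 182 182 183 180 180]
 [ 37 129 184 186 188 131  44  34  44  88 176 177 178 173 175]
 [ 70 157 183 185 169  55  37  40  3
[... 5361 characters left out ...]
2  75]
 [202 200 206 203  67  40  40  40  46 140 124 160  73  74  75]
 [200 200 204 205  97  37  41  40  43 122 154 162  74  74  74]
 [201 199 196 189 113  37  41  40  42 106 152 160  76  76  75]
 [203 193 186 178  88  40  37  36  41  85 151 136  69  74  76]
 [196 186 181 157  85  47  41  38  38  65 140 130  69  75  74]
 [184 178 182 153  84  55  49  44  43  50 129 135  71  74  78]
 [180 177 177  97  86  60  43  39  46  57 112 155  78  69  74]
 [179 177 177  90  85  76  50  44  43  67 104 151  83  73  75]
 [179 182 181 103  86  82  52  50  53  93 151 141 100  70  70]
 [182 181 183 153  93  82  84  83  88 140 169 131 127  73  75]
 [182 180 180 179 154  93  87  88 139 187 163 119 141  74  77]]
```

The knob's lower edge sits in the same position relative to its collar as at the start. It moved 4 px between the pictures, exactly the projected shift with the plunger home, where a raised plunger would differ by a further 3 px. The plunger is therefore home, and the basket is still and upright.

```bash
python3 -c "
from h import *
print(close_job())"
```

```text
the job is handed in; nothing more can be done
None
```

The job is handed in at about 22 s of the 72 s: the table is turned to the pan station with the plunger home by feel and by camera, and the basket hangs upright by its bail on the hook; the judge returned no verdict.

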